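# Unlock the inlet latch and tighten the loose screw cap

## Task

The knurled inlet cap under the hooded latch on the sampler's sloping panel has worked loose. Slide the safety tab sideways as far as it goes so that the latch can lift, swing the latch all the way back over its hinge, then screw the cap down clockwise until it stops tight. Leave the tab clear and the latch thrown back, and do not disturb the other things on the bench.

Things in the scene. Friction and masses are not known exactly. Their poses are not given: they have to be found in the camera images.
- console: White wedge-shaped console, 200 mm wide, on a fixed grey deck plate 300 x 460 x 12 mm. Origin: on the bench under the panel's centre; z up. Its sloping panel faces -x and rises 30 degrees from level towards +x; at the centre its surface is 105 mm above the origin. PANEL AXES, used below: x up the slope, y = console y (left, looking up the slope), z straight out of the panel.
- latch_hinge (a point): Fixed point on the latch's hinge axis, 37 mm out from the panel's surface and 50 mm up the slope from the cap's axis. Its axes are the panel axes; the hinge axis is y. Hinge cheeks at y = +-17 mm (12 x 8 mm, 43 mm out from the panel). The round gauge (44 mm wide, 15 mm high) and the small plug on the panel's right half are not part of the job.
- tab_grip (a point): Grip point of the safety tab, a dark steel post 79 mm out of the panel, 16 mm along x, 12 mm along y; the point is 72 mm out, mid-post; panel axes. At joint 0: 96 mm down the slope from the hinge, 40 mm left. Its tongue (10 mm wide, 42.5 to 48.5 mm out) reaches right over the latch's nose and blocks it. Above the tongue 30 mm of post stand free; 27 mm lie between post and nose.
- tab (a joint): Slide of the safety tab in m along the panel's +y (left): 0 = over the latch, 0.024 = end stop; starts between 0 and 0.004. The latch is free from 0.016 on. About 3 N of friction, no spring: stays where it is left.
- latch_lip (a point): Grip point of the lip, the solid block at the free end of the steel latch: 34 mm along the latch, 14 mm wide (along y), 14 mm thick. The point lies 130 mm from the hinge axis, 12 mm from the free end, mid-width and mid-thickness. Shut: 37 mm out from the panel, free on both sides; the tab's post is 34 mm further up the slope, on the left. Turns with the latch.
- latch (a joint): Latch angle in rad about latch_hinge: 0 = shut, lip down the slope; grows as the lip lifts and swings over the hinge and up the slope; 2.8 = stop, thrown back. The lip point is at (-130 cos q, 0, 130 sin q) mm from the hinge, panel axes. 0.1 N m friction, stays where left. Shut, its hood (44 x 50 mm, skirts 14 mm deep) covers the cap. Blocked at about 0.02 while the tab is over it.
- cap_centre (a point): Centre, on the axis, of the round knurled black screw cap on the panel: 34 mm diameter, 20 mm high; its axis is the panel's z. When tight its underside is 12 mm out from the panel (on a steel collar 26 mm across) and this point 22 mm out. It turns together with the cap.
- cap (a joint): Angle of the screw cap in rad, growing as it turns clockwise seen from in front of the panel (looking along the panel's -z). Starts between 0 and 0.9; 2.6 = tight, a hard stop. It sinks 6 mm per full turn. About 0.12 N m friction, stays where it is left.
- spare_cap: Bystander: a loose spare cap like the one on the panel, lying on the deck plate. Origin at its underside.
- sample_jar: Bystander: small amber jar, 48 mm wide, 62 mm high, on the deck plate. Origin at its underside.
- beaker: Bystander: glass beaker, 66 mm wide, 85 mm high, on the deck plate. Origin at its underside.
- wash_bottle: Bystander: white bottle, 72 mm wide, 170 mm high, on the bench. Origin at its underside.
- reagent_jar: Bystander: amber jar, 72 mm wide, 110 mm high, on the bench. Origin at its underside.
- wrench: Bystander: steel wrench, 170 mm long, lying on the bench.

How it is judged:
By the outcome, as a careful person would: the job done as asked, in the order asked, and still so for the second after the job is handed in, with the robot touching nothing.
It also fails if it takes over 72 s, if anything falls off the work surface, if the arm or the gripper's body presses on something with over 40 N, if the wrist force passes 120 N, or if a joint passes its speed limit or range.

## Robot

A 6-joint arm with a two-finger parallel gripper is mounted at the origin on the work surface. World frame = base frame: x ahead of the robot, y to its left, z up, the work surface at z = 0. Lengths are in m, angles in rad, forces in N, time in s.
With the tool pointing down it reaches from about 0.275 to 0.85 m from the base axis. Payload 19 kg.
Tool frame: the origin (TCP) lies midway between the tips of the shut fingers; the grasp point (between the pads) lies 19 mm behind it (r.tcp_to_grasp is the distance from the TCP to the grasp point, in m); y points along the fingers, z is the direction in which the jaws open and shut, and the axes are right-handed (so a half turn about y gives the same grasp; the last joint's range is limited). The gripper opens to 85 mm and grips with 20 to 120 N. Pads are 22 mm wide; open, the fingers measure 114 mm over their backs; the gripper's body (76 mm by 85 mm) begins 54 mm behind the grasp point. The pads swing forward as they close: fully open they stand 13 mm farther back than shut.
Start: joints at [-1.263, 0.15, 1.437, -0, 1.554, -0.134], TCP at [0.246, -0.52, 0.231] pointing down, gripper open.
Joint ranges: [-2.8, 2.8], [-0.68, 2.1], [0.12, 2.68], [-1.39, 4.53], [0.16, 2.79], [-2.81, 2.81]. Speed limits (rad/s): [1.89, 1.89, 2.22, 3.01, 3.01, 3.01].

## Interface

Orientations are given as [roll, pitch, yaw] about the fixed x, y, z axes, in that order (R = Rz(yaw) Ry(pitch) Rx(roll)).
In Python, from plant import r gives the robot as it stands. The module is installed in compiled form; this text tells all that it offers.
- The arm moves only by the tool play_rows, never from a script. Its arguments are lists of equal length, an entry for each row: "dr": the turn, a rotation vector about the world's x, y, z in rad, a list of three; "travel": the shift along the world's x, y, z in cm, a list of three; "jaw": the finger opening in cm, from 0 to 8.54. In form: {"dr": [[wx, wy, wz], ...], "travel": [[x, y, z], ...], "jaw": [jaw, ...]}. A call has 1 to 8 rows; each row shifts and turns the commanded pose from where the row before left it; what a row does not reach is not made up. A row lasts 1/12 s, in which the tool goes at most 41.7 mm and 7.16 degrees, less where a joint would pass 70% of its speed; a pose out of reach is approached as far as the arm can. A call with a gripper value outside its range is refused whole. The fingers move at their own pace and stop on an object; "force" is the grip in N (left out, the last holds). Time passes only in rows, so rows that do not move let the fingers close. It gives the time, the measured TCP pose, the force and the opening at its end, in the units of the state.
- r.sense(): the state, without advancing time (a new reading comes with each control period).
- r.get_image(name): name is "scene" or "top" or "wrist"; returns a dict with "image" (384x512x3 uint8, red, green, blue), "vfov" (degrees; the focal length in pixels is half the picture's height over the tangent of half this angle, whatever the lens; pixels are square), "cx", "cy" (the principal point, pixels), "extrinsics" (4x4, takes a point from world to camera coordinates); the wrist camera has in their place "mount" (4x4, takes a point from camera to tool coordinates, whose origin is the TCP and whose axes are the tool frame's). Camera axes: x right, y up, looking along -z (the intrinsics and any distortion apply to the point x, -y, -z); pixel columns grow to the right and rows downward; lengths in m; the calibration is good to about 2 mm. A picture is of the moment at which its call begins: read the wrist's pose just before it. There is no depth.
- r.close_job(): hands the job in, once; it reports no verdict.
Trained networks look in a picture, given as the dict that the camera call returned (one of the last four; its "shot" number tells which), for a name from the list of things; names that differ only in an ending like _2 or _b are one class to them, and where a whole thing is asked for, a point or a joint stands for the part that bears it (a point fixed in the world has none). Each returns a list of dicts, best first, with "p" (0 to 1); they miss things now and then, are a little off and sometimes report something else, mostly with a low value. They report only what shows in the picture. A call takes as long as a camera call.
- r.find_in(picture, target): "xyz" ([x, y, z] in m, in the coordinates of the camera as it stood for that picture, good to about 4 mm: the middle of the surface that is visible of it).
- r.silhouettes(picture, target): "mask" (384x512 bool, what is visible of it).
The state is a dict: "time": time; "joints": joint angles; "joint_velocities": joint speeds; "tau": joint torques, N m; "eef_pos": TCP position; "ee_rot": TCP orientation; "wrist_force": force on the tool from outside, world axes, zero at the start; "ft_torque": the same for the moment, N m; "gripper_width": finger opening in m.
Only numpy, scipy, OpenCV 4.12 (cv2) and the standard library are available. Lean on these libraries where they do the work, as an engineer would, in place of code of your own. Each camera call takes 0.05 s, during which the arm holds its last target.

## Working session

There is one attempt and no reset: what is moved stays moved. The work goes in short steps, Python scripts to look and compute and a tool call to move; the robot and the scene stay as the last step left them, time stands still between calls to the robot, and variables do not carry over. Pictures are saved under pics/ and viewed, and the job is handed in when it is done.

Besides the shell and the picture viewer there is one more tool, called after ">>>" in YAML: its name, and indented under it one key for each argument. play_rows: Moves the arm, as the interface text tells. Its arguments: {"type":"object","properties":{"dr":{"type":"array"},"travel":{"type":"array"},"jaw":{"type":"array"},"force":{"type":"number"}},"required":["dr","travel","jaw"]}

```bash
mkdir -p pics; ls; cat > h.py <<'E'
import numpy as np, cv2
from plant import r
from scipy.spatial.transform import Rotation as R
def save(d,n): cv2.imwrite('pics/'+n,cv2.cvtColor(d['image'],cv2.COLOR_RGB2BGR))
def towc(d,p,s=None):
    if 'extrinsics' in d:
        E=np.array(d['extrinsics']); return (np.linalg.inv(E)@np.r_[p,1])[:3]
    M=np.array(d['mount']); q=(M@np.r_[p,1])[:3]
    return np.array(s['eef_pos'])+R.from_euler('xyz',s['ee_rot']).as_matrix()@q
E
python3 - <<'E'
from h import *
s=r.sense(); print({k:np.round(v,3) for k,v in s.items()}, r.tcp_to_grasp)
for n in ['scene','top']:
    d=r.get_image(n); save(d,n+'0.png'); print(n,d['vfov'],[k for k in d])
    for t in ['console','latch_hinge','tab_grip','tab','latch_lip','latch','cap_centre','cap','spare_cap','sample_jar','beaker','wash_bottle','reagent_jar','wrench']:
        try:
            f=r.find_in(d,t)
            print(n,t,[(np.round(towc(d,x['xyz']),4),round(x['p'],2)) for x in f[:2]])
        except Exception as e: print(t,e)
E
```

```text
pics
{'time': np.float64(0.0), 'joints': array([-1.263,  0.151,  1.438, -0.   ,  1.554, -0.134]), 'joint_velocities': array([ 0.001, -0.002,  0.001,  0.001,  0.001,  0.002]), 'tau': array([-0.0000e+00, -7.1306e+01, -5.7086e+01, -0.0000e+00,  9.0000e-03,
        0.0000e+00]), 'eef_pos': array([ 0.246, -0.52 ,  0.231]), 'ee_rot': array([-1.572,  0.   , -2.7  ]), 'wrist_force': array([-0.767,  0.597,  0.219]), 'ft_torque': array([-0.021,  0.021, -0.026]), 'gripper_width': np.float64(0.085)} 0.0187
scene 54.117103994485234 ['image', 'vfov', 'cx', 'cy', 'extrinsics', 'shot']
scene console [(array([ 0.6105, -0.0008,  0.0087]), 0.64), (array([0.5443, 0.076 , 0.1344]), 0.24)]
scene latch_hinge []
scene tab_grip [(array([0.5059, 0.1235, 0.1247]), 0.46)]
scene tab [(array([0.5059, 0.1247, 0.1254]), 0.65)]
scene latch_lip [(array([0.5464, 0.0777, 0.1387]), 0.64)]
scene latch [(array([0.5443, 0.0786, 0.136 ]), 0.78), (array([0.5879, 0.0629, 0.1296]), 0.64)]
scene cap_centre []
scene cap []
scene spare_cap [(array([ 0.4823, -0.0618,  0.0314]), 0.61), (array([0.5897, 0.0642, 0.1294]), 0.5)]
scene 
[... 600 characters left out ...]
8]), 0.52)]
top tab [(array([0.5055, 0.117 , 0.1252]), 0.62), (array([0.6123, 0.4512, 0.1162]), 0.27)]
top latch_lip [(array([0.5486, 0.0847, 0.1383]), 0.78)]
top latch [(array([0.547 , 0.0789, 0.1376]), 0.78)]
top cap_centre []
top cap [(array([0.547 , 0.0798, 0.141 ]), 0.68)]
top spare_cap [(array([0.5799, 0.0751, 0.1228]), 0.71)]
top sample_jar [(array([ 0.5938, -0.0881,  0.0738]), 0.66), (array([0.5079, 0.1184, 0.1239]), 0.63)]
top beaker [(array([0.6256, 0.2438, 0.0481]), 0.65)]
top wash_bottle [(array([0.6141, 0.4545, 0.1113]), 0.56)]
top reagent_jar [(array([0.5083, 0.489 , 0.113 ]), 0.78)]
top wrench [(array([ 0.5161, -0.4932,  0.0066]), 0.69), (array([0.5554, 0.0702, 0.0147]), 0.5)]
```

View pics/scene0.png

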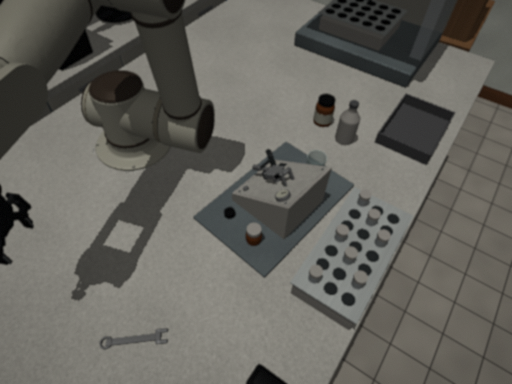

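View pics/top0.png

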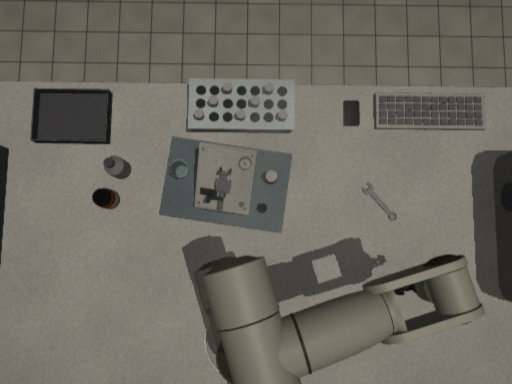

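The scene and top views show the console at about (220,185) in the top view, with a slight clockwise yaw. I'll enlarge it and measure the deck and panel.

```bash
python3 - <<'E'
from h import *
for n,(x0,y0,x1,y1) in {'top':(150,125,305,240),'scene':(190,135,360,280)}.items():
    d=r.get_image(n); np.savez(n+'.npz',**{k:v for k,v in d.items()})
    im=d['image'][y0:y1,x0:x1]; k=790//im.shape[1]
    im=cv2.resize(im,None,fx=k,fy=k,interpolation=cv2.INTER_CUBIC)
    im=np.clip(im.astype(float)*1.6,0,255).astype(np.uint8)
    cv2.imwrite(f'pics/{n}_z.png',im[:,:,::-1]); print(n,k,d['cx'],d['cy'],np.round(d['extrinsics'],4).tolist())
    m=r.silhouettes(d,'console'); 
    for q in m[:1]: print(q['p'],q['mask'].sum())
E
```

```text
top 5 253.53051680886253 188.8752671572249 [[0.0106, -0.9999, 0.005, -0.0352], [0.9935, 0.0111, 0.1135, -0.5495], [-0.1136, 0.0037, 0.9935, -1.6427], [0.0, 0.0, 0.0, 1.0]]
0.65 9179
scene 4 252.70156187638338 196.7798812799339 [[0.8231, 0.5676, 0.0181, -0.4377], [-0.462, 0.6509, 0.6024, 0.199], [0.3301, -0.5043, 0.798, -1.3802], [0.0, 0.0, 0.0, 1.0]]
0.74 10300
```

View pics/top_z.png

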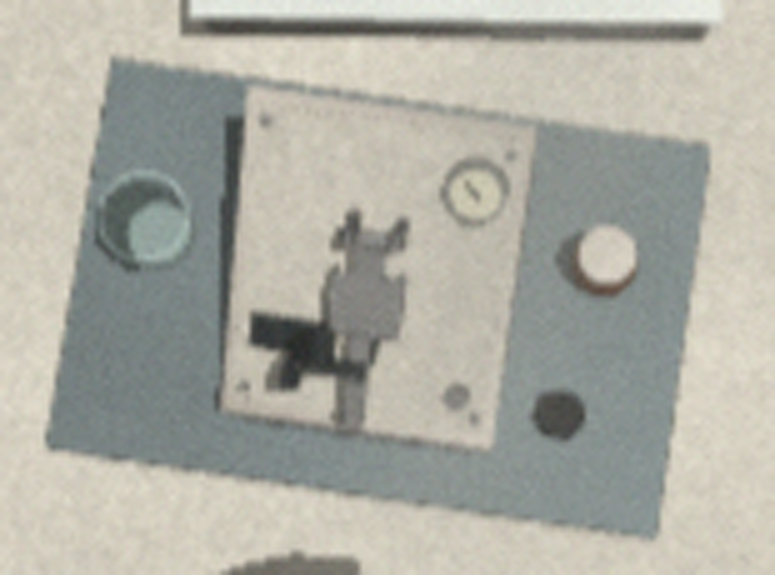

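View pics/scene_z.png

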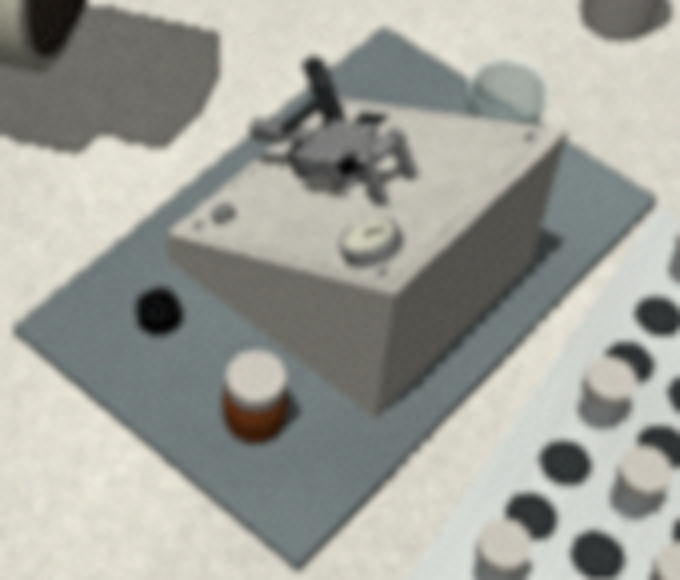

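```bash
cat > fit.py <<'E'
from h import *
from scipy.optimize import least_squares
C={n:dict(np.load(n+'.npz')) for n in ['top','scene']}
def proj(d,P):
    E=d['extrinsics']; c=(E[:3,:3]@np.atleast_2d(P).T).T+E[:3,3]
    f=192/np.tan(np.radians(d['vfov'])/2)
    return np.c_[d['cx']+f*c[:,0]/-c[:,2], d['cy']-f*c[:,1]/-c[:,2]]
top=lambda a:np.array(a,float)/5+[150,125]-.4
sc=lambda a:np.array(a,float)/4+[190,135]-.375
obs=[('top',top([(112,58),(709,143),(658,538),(47,447)]),top([(245,85),(537,125),(493,450),(220,410)])),
     ('scene',sc([(385,28),(655,200),(298,568),(15,328)]),sc([(None or 348,95),(566,134),(396,296),(168,235)]))]
# scene deck corners order: which world? computed by name below
def model(p):
    x,y,w,dx,dy,L=p
    Rz=R.from_euler('z',w).as_matrix(); o=np.array([x,y,0])
    D=np.array([(150+0,230),(150,-230),(-150,-230),(-150,230)])/1000
    D=np.c_[D+[dx,dy],np.full(4,.012)]
    c,s_=np.cos(np.pi/6),.5
    Pn=np.array([(u*c,v,.105+u*s_) for u,v in [(L,.1),(L,-.1),(-L,-.1),(-L,.1)]])
    return o+(Rz@D.T).T, o+(Rz@Pn.T).T
def res(p):
    D,P=model(p); o=[]
    T,S=C['top'],C['scene']
    o.append(proj(T,D)-obs[0][1]); o.append(proj(T,P)-obs[0][2])
    SD=proj(S,D)  # scene order: (385,28)=? match nearest
    idx=[3,0,1,2]
    o.append(SD[idx]-obs[1][1])
    SP=proj(S,P); o.append(SP[[0,1,2]]-obs[1][2][[1,2,3]])
    return np.concatenate(o).ravel()
if __name__=='__main__':
    s=least_squares(res,[.57,.07,-.13,0,0,.11])
    print(np.round(s.x,4)); print(np.round(s.fun.reshape(-1,2),2).tolist())
E
python3 fit.py
```

```text
[ 0.575   0.0765 -0.1339 -0.0024 -0.002   0.1254]
[[-0.16, -0.51], [0.53, -0.21], [-0.15, -0.39], [-0.43, -0.08], [0.24, -0.06], [-0.61, 0.24], [-0.71, -0.07], [-0.17, 0.05], [-0.62, -0.94], [0.89, -0.63], [0.16, 0.4], [-1.35, -0.03], [0.22, 0.11], [-0.37, 0.59], [-0.31, 0.41]]
```

```bash
cat >> h.py <<'E'
yaw=-0.134; O=np.array([.575,.0765,.105])
RP=(R.from_euler('z',yaw)*R.from_euler('y',-np.pi/6)).as_matrix()  # cols panel axes
P2W=lambda p:O+RP@np.array(p,float)
W2P=lambda p:RP.T@(np.array(p)-O)
RT=np.c_[RP[:,0],-RP[:,2],RP[:,1]]
def cur():
    s=r.sense(); return s,np.array(s['eef_pos']),R.from_euler('xyz',s['ee_rot']).as_matrix()
def go(p,Rt):
    s,e,Rc=cur(); rv=R.from_matrix(Rt@Rc.T).as_rotvec()
    print('travel cm',np.round((np.array(p)-e)*100,2),'rotvec',np.round(rv,4),'deg',np.degrees(np.linalg.norm(rv)))
E
python3 - <<'E'
from h import *
print(RP.round(4).tolist())
for n,p in dict(tab=[.506,.122,.125],tab2=[.5055,.117,.1252],lip=[.5464,.0777,.1387],hinge=[.58,.0753,.1241],spare=[.482,-.062,.03]).items(): print(n,W2P(p).round(4))
d=r.get_image('wrist'); print(d['vfov'],np.round(d['mount'],4).tolist())
go(P2W([-.02,0.0,.19]),RT)
E
```

```text
[[0.8583, 0.1336, -0.4955], [-0.1157, 0.991, 0.0668], [0.5, 0.0, 0.866]]
tab [-0.0545  0.0359  0.0546]
tab2 [-0.0542  0.0309  0.0546]
lip [-0.0078 -0.0026  0.0434]
hinge [ 0.014  -0.0005  0.014 ]
spare [-0.1013 -0.1497 -0.0281]
69.64072282436064 [[-0.0004, -0.9601, -0.2798, -0.071], [0.0005, 0.2798, -0.9601, -0.1432], [1.0, -0.0006, 0.0003, 0.0014], [0.0, 0.0, 0.0, 1.0]]
travel cm [21.79 61.13  2.83] rotvec [-0.6878 -0.1069  2.4906] deg 148.16649975011921
```

>>> play_rows:
  dr:
    - [-0.0313, -0.0049, 0.1132]
    - [-0.0313, -0.0049, 0.1132]
    - [-0.0313, -0.0049, 0.1132]
    - [-0.0313, -0.0049, 0.1132]
    - [-0.0313, -0.0049, 0.1132]
    - [-0.0313, -0.0049, 0.1132]
    - [-0.0313, -0.0049, 0.1132]
    - [-0.0313, -0.0049, 0.1132]
  travel:
    - [1, 2.78, 0.3]
    - [1, 2.78, 0.3]
    - [1, 2.78, 0.3]
    - [1, 2.78, 0.3]
    - [1, 2.78, 0.3]
    - [1, 2.78, 0.3]
    - [1, 2.78, 0.3]
    - [1, 2.78, 0.3]
  jaw: [8.5, 8.5, 8.5, 8.5, 8.5, 8.5, 8.5, 8.5]

```text
time: 2.42
eef_pos: [0.326, -0.296, 0.2555]
ee_rot: [-1.388, -0.166, -1.799]
wrist_force: [1.2, 0.3, -0.2]
gripper_width: 0.0851
```

>>> play_rows:
  dr:
    - [-0.0313, -0.0049, 0.1132]
    - [-0.0313, -0.0049, 0.1132]
    - [-0.0313, -0.0049, 0.1132]
    - [-0.0313, -0.0049, 0.1132]
    - [-0.0313, -0.0049, 0.1132]
    - [-0.0313, -0.0049, 0.1132]
    - [-0.0313, -0.0049, 0.1132]
    - [-0.0313, -0.0049, 0.1132]
  travel:
    - [1, 2.78, 0.1]
    - [1, 2.78, 0.1]
    - [1, 2.78, 0.1]
    - [1, 2.78, 0.1]
    - [1, 2.78, 0.1]
    - [1, 2.78, 0.1]
    - [1, 2.78, 0.1]
    - [1, 2.78, 0.1]
  jaw: [8.5, 8.5, 8.5, 8.5, 8.5, 8.5, 8.5, 8.5]

```text
time: 3.08
eef_pos: [0.4059, -0.0735, 0.2637]
ee_rot: [-1.406, -0.411, -0.884]
wrist_force: [0.8, 0.1, 0.1]
gripper_width: 0.0849
```

```bash
python3 - <<'E'
from h import *
s=r.sense(); print(s['time'],s['joints'].round(3),s['eef_pos'],s['wrist_force'])
go(P2W([-.02,0.0,.19]),RT)
E
```

```text
3.0833 [-0.304 -0.502  1.98  -0.084  1.23  -1.015] [ 0.40589877 -0.07346194  0.26367528] [0.84776313 0.05498155 0.11404292]
travel cm [ 5.78 16.5  -0.41] rotvec [-0.1866 -0.027   0.6734] deg 40.06891405722379
```

>>> play_rows:
  dr:
    - [-0.0311, -0.0045, 0.1122]
    - [-0.0311, -0.0045, 0.1122]
    - [-0.0311, -0.0045, 0.1122]
    - [-0.0311, -0.0045, 0.1122]
    - [-0.0311, -0.0045, 0.1122]
    - [-0.0311, -0.0045, 0.1122]
    - [0, 0, 0]
  travel:
    - [0.96, 2.75, -0.07]
    - [0.96, 2.75, -0.07]
    - [0.96, 2.75, -0.07]
    - [0.96, 2.75, -0.07]
    - [0.96, 2.75, -0.07]
    - [0.96, 2.75, -0.07]
    - [0, 0, 0]
  jaw: [8.5, 8.5, 8.5, 8.5, 8.5, 8.5, 8.5]

```text
time: 3.67
eef_pos: [0.4639, 0.0933, 0.2588]
ee_rot: [-1.571, -0.522, -0.13]
wrist_force: [0.4, -0.5, -0.2]
gripper_width: 0.0849
```

```bash
cat >> h.py <<'E'
def wproj(d,s,P):
    Rc=R.from_euler('xyz',s['ee_rot']).as_matrix(); M=np.array(d['mount'])
    t=(np.atleast_2d(P)-np.array(s['eef_pos']))@Rc
    c=(t-M[:3,3])@M[:3,:3]
    f=192/np.tan(np.radians(d['vfov'])/2)
    return np.c_[d['cx']+f*c[:,0]/-c[:,2], d['cy']-f*c[:,1]/-c[:,2]]
def wray(d,s,uv):
    Rc=R.from_euler('xyz',s['ee_rot']).as_matrix(); M=np.array(d['mount'])
    f=192/np.tan(np.radians(d['vfov'])/2)
    v=np.array([(uv[0]-d['cx'])/f,-(uv[1]-d['cy'])/f,-1])
    return np.array(s['eef_pos'])+Rc@M[:3,3], Rc@M[:3,:3]@v
def onpanel(d,s,uv,h):
    o,v=wray(d,s,uv); o=W2P(o); v=RP.T@v
    return o+v*(h-o[2])/v[2]
def wsnap(n,finds=()):
    s=r.sense(); d=r.get_image('wrist'); save(d,n+'.png')
    np.savez(n+'.npz',eef_pos=s['eef_pos'],ee_rot=s['ee_rot'],**{k:v for k,v in d.items()})
    for t in finds:
        for x in r.find_in(d,t)[:2]: print(t,round(x['p'],2),'panel',W2P(towc(d,x['xyz'],s)).round(4))
    return s,d
E
python3 - <<'E'
from h import *
s,d=wsnap('w1',['tab_grip','latch_lip','latch_hinge','latch','cap_centre'])
print(s['time'],s['joints'].round(3),s['eef_pos'],s['wrist_force'])
im=cv2.resize(d['image'],None,fx=1.5,fy=1.5,interpolation=cv2.INTER_CUBIC)[:,:,::-1]
cv2.imwrite('pics/w1z.png',np.clip(im*1.4,0,255).astype(np.uint8))
E
```

```text
tab_grip 0.87 panel [-0.0608  0.031   0.0503]
latch_lip 0.87 panel [-0.0088  0.0044  0.0452]
latch_hinge 0.93 panel [-0.0153 -0.0011  0.0192]
latch 0.91 panel [-0.0089 -0.0043  0.0458]
3.6667 [ 0.121 -0.397  1.952 -0.141  1.082 -1.286] [0.46393853 0.09333939 0.25876884] [ 0.43278175 -0.51416676 -0.1843635 ]
```

View pics/w1z.png

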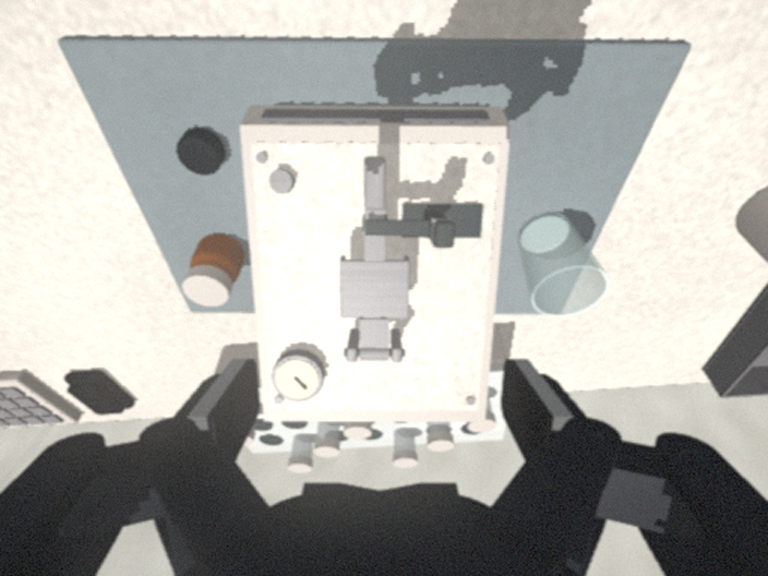

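```bash
python3 - <<'E'
import numpy as np,cv2
im=cv2.imread('pics/w1.png')[95:250,210:340]
im=cv2.resize(im,None,fx=4.6,fy=3.87,interpolation=cv2.INTER_CUBIC) if 0 else cv2.resize(im,None,fx=3.8,fy=3.8,interpolation=cv2.INTER_CUBIC)
cv2.imwrite('pics/w1c.png',np.clip(im*1.5,0,255).astype(np.uint8))
E
```

```text
(no output)
```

View pics/w1c.png

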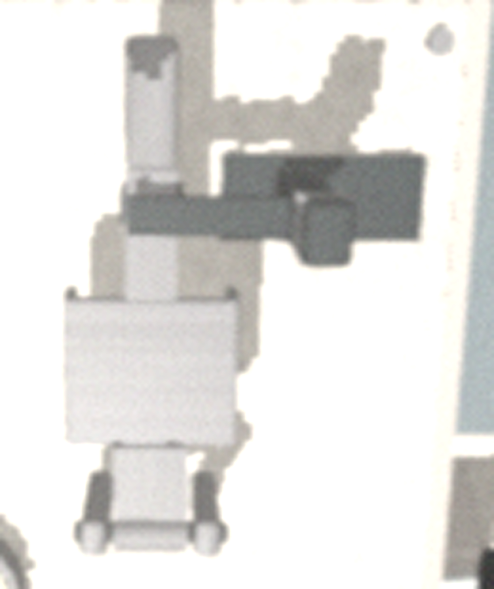

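```bash
python3 - <<'E'
from h import *
z=np.load('w1.npz'); s=d=z
c=lambda u,v:(u/3.8+210-.4,v/3.8+95-.4)
print('cheekR',onpanel(d,s,c(92,533),.041),'cheekL',onpanel(d,s,c(208,533),.041))
print('post top centre',onpanel(d,s,c(328,232),.079))
print('post corners',[onpanel(d,s,c(*q),.079).round(4).tolist() for q in [(304,200),(353,200),(350,264),(307,264)]])
print('lip sides',[onpanel(d,s,c(*q),.044).round(4).tolist() for q in [(125,110),(180,110),(125,36),(180,36),(125,168)]])
print('hood',[onpanel(d,s,c(*q),.044).round(4).tolist() for q in [(66,298),(238,298),(236,444),(66,444)]])
q=lambda u,v:(u/1.5-.2,v/1.5-.2)
print('screws',[onpanel(d,s,q(*w),0.0).round(4).tolist() for w in [(262,157),(488,158),(470,400),(279,398)]])
E
```

```text
cheekR [ 0.04343931 -0.0206925   0.041     ] cheekL [0.04333381 0.01434989 0.041     ]
post top centre [-0.05338449  0.04029374  0.079     ]
post corners [[-0.061, 0.0342, 0.079], [-0.0611, 0.0459, 0.079], [-0.0456, 0.046, 0.079], [-0.0456, 0.0355, 0.079]]
lip sides [[-0.0806, -0.0098, 0.044], [-0.0807, 0.0048, 0.044], [-0.0994, -0.0097, 0.044], [-0.0994, 0.0047, 0.044], [-0.0654, -0.0099, 0.044]]
hood [[-0.0295, -0.0267, 0.044], [-0.0297, 0.0215, 0.044], [0.0137, 0.0219, 0.044], [0.0139, -0.0276, 0.044]]
screws [[-0.1, -0.0891, 0.0], [-0.1, 0.0836, 0.0], [0.1086, 0.0833, 0.0], [0.1071, -0.0893, 0.0]]
```

```bash
python3 - <<'E'
from fit import *
T=C['top']
def on(uv,h,d=T):
    E=d['extrinsics']; f=192/np.tan(np.radians(d['vfov'])/2)
    v=E[:3,:3].T@np.array([(uv[0]-d['cx'])/f,-(uv[1]-d['cy'])/f,-1]); o=-E[:3,:3].T@E[:3,3]
    o=W2P(o); v=RP.T@v; return (o+v*(h-o[2])/v[2]).round(4)
print('hood sides',on(top([322,305]),.044),on(top([406,305]),.044))
print('lip end',on(top([334,428]),.044),on(top([362,430]),.044))
print('screws',[on(top(w),0) for w in [(266,121),(512,156),(475,419),(243,388)]])
E
```

```text
hood sides [-0.0109  0.0279  0.044 ] [-0.0017 -0.03    0.044 ]
lip end [-0.104   0.0106  0.044 ] [-0.1023 -0.0093  0.044 ]
screws [array([0.1014, 0.0842, 0.    ]), array([ 0.1017, -0.0878,  0.    ]), array([-0.1025, -0.0866,  0.    ]), array([-0.1047,  0.0839,  0.    ])]
```

```bash
python3 - <<'E'
from h import *
go(P2W([-.055,.041,.1]),RT)
print('down 43mm',(-RP[:,2]*4.3).round(3),'yp',RP[:,1].round(4))
E
```

```text
travel cm [ 2.04  4.09 -9.52] rotvec [-0.0013 -0.0009  0.0081] deg 0.47207125402492434
down 43mm [ 2.131 -0.287 -3.724] yp [0.1336 0.991  0.    ]
```

>>> play_rows:
  dr:
    - [0, 0, 0.002]
    - [0, 0, 0.002]
    - [0, 0, 0.002]
    - [0, 0, 0.002]
    - [0, 0, 0]
    - [0, 0, 0]
  travel:
    - [0.5, 1, -2.4]
    - [0.5, 1, -2.4]
    - [0.5, 1, -2.4]
    - [0.54, 1.09, -2.32]
    - [0, 0, 0]
    - [0, 0, 0]
  jaw: [5, 5, 5, 5, 5, 5]

```text
time: 4.47
eef_pos: [0.4835, 0.1305, 0.1633]
ee_rot: [-1.571, -0.52, -0.133]
wrist_force: [-0.4, -0.1, 0.5]
gripper_width: 0.0501
```

```bash
python3 - <<'E'
from h import *
s,d=wsnap('w2',['tab_grip'])
go(P2W([-.055,.041,.057]),RT)
cv2.imwrite('pics/w2.png',np.clip(d['image'][:,:,::-1]*1.4,0,255).astype(np.uint8))
print(d['image'].shape, wproj(d,s,[P2W([-.055,.041,.079]),P2W([.041,-.002,.041])]))
E
```

```text
tab_grip 0.9 panel [-0.0605  0.0322  0.0542]
travel cm [ 2.08 -0.3  -3.86] rotvec [-0.0012  0.0003 -0.0011] deg 0.09687099135300868
(384, 512, 3) [[254.27687304 228.60648608]
 [204.15821613 313.60662257]]
```

View pics/w2.png

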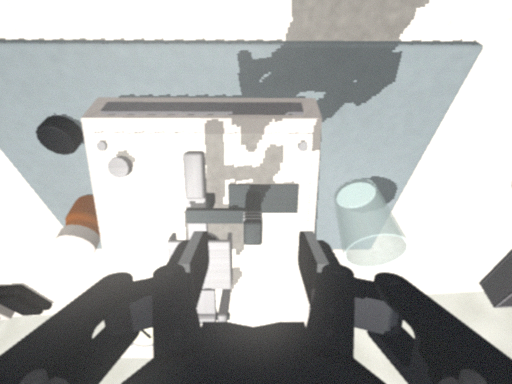

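>>> play_rows:
  dr:
    - [0, 0, 0]
    - [0, 0, 0]
    - [0, 0, 0]
    - [0, 0, 0]
  travel:
    - [0.75, -0.1, -1.25]
    - [0.75, -0.1, -1.25]
    - [0.7, -0.1, -1.25]
    - [0, 0, 0]
  jaw: [5, 5, 5, 5]

```text
time: 4.9
eef_pos: [0.5062, 0.1269, 0.126]
ee_rot: [-1.57, -0.522, -0.134]
wrist_force: [-0.9, 0.1, -1.2]
gripper_width: 0.0499
```

>>> play_rows:
  dr:
    - [0, 0, 0]
    - [0, 0, 0]
    - [0, 0, 0]
    - [0, 0, 0]
    - [0, 0, 0]
    - [0, 0, 0]
  travel:
    - [0, 0, 0]
    - [0, 0, 0]
    - [0, 0, 0]
    - [0, 0, 0]
    - [0, 0, 0]
    - [0, 0, 0]
  jaw: [0.5, 0.5, 0.5, 0.5, 0.5, 0.5]
  force: 35

```text
time: 5.4
eef_pos: [0.5061, 0.1279, 0.1279]
ee_rot: [-1.57, -0.524, -0.133]
wrist_force: [-5.6, -2.3, 8.9]
gripper_width: 0.0115
```

>>> play_rows:
  dr:
    - [0, 0, 0]
    - [0, 0, 0]
    - [0, 0, 0]
    - [0, 0, 0]
    - [0, 0, 0]
    - [0, 0, 0]
  travel:
    - [-0.1, 0.0, 0.17]
    - [0.04, 0.3, 0]
    - [0.06, 0.4, 0]
    - [0.06, 0.4, 0]
    - [0.06, 0.4, 0]
    - [0, 0, 0]
  jaw: [0.5, 0.5, 0.5, 0.5, 0.5, 0.5]

```text
time: 5.9
eef_pos: [0.5071, 0.1431, 0.1283]
ee_rot: [-1.57, -0.523, -0.132]
wrist_force: [10.6, -1.5, -10.0]
gripper_width: 0.0114
```

>>> play_rows:
  dr:
    - [0, 0, 0]
    - [0, 0, 0]
    - [0, 0, 0]
    - [0, 0, 0]
  travel:
    - [0.05, 0.4, 0]
    - [0.03, 0.2, 0]
    - [0.0, 0.1, 0]
    - [0, 0, 0]
  jaw: [0.5, 0.5, 0.5, 0.5]

```text
time: 6.23
eef_pos: [0.5078, 0.1488, 0.1283]
ee_rot: [-1.573, -0.522, -0.132]
wrist_force: [11.1, -15.0, -8.3]
gripper_width: 0.0112
```

>>> play_rows:
  dr:
    - [0, 0, 0]
    - [0, 0, 0]
    - [0, 0, 0]
  travel:
    - [0.05, 0.15, -0.08]
    - [0.02, 0.1, 0]
    - [0, 0, 0]
  jaw: [0.5, 0.5, 0.5]

```text
time: 6.48
eef_pos: [0.5082, 0.1499, 0.1283]
ee_rot: [-1.576, -0.522, -0.131]
wrist_force: [-9.9, -34.2, 14.3]
gripper_width: 0.0112
```

>>> play_rows:
  dr:
    - [0, 0, 0]
    - [0, 0, 0]
    - [0, 0, 0]
    - [0, 0, 0]
    - [0, 0, 0]
  travel:
    - [-0.03, -0.22, 0]
    - [0, 0, 0]
    - [0, 0, 0]
    - [0, 0, 0]
    - [0, 0, 0]
  jaw: [0.5, 3.5, 4, 4, 4]

```text
time: 6.9
eef_pos: [0.5082, 0.1504, 0.1276]
ee_rot: [-1.57, -0.523, -0.132]
wrist_force: [-0.3, 0.7, 0.0]
gripper_width: 0.0399
```

```bash
python3 - <<'E'
from h import *
s,e,Rc=cur(); print('panel',W2P(e),s['wrist_force'],s['gripper_width'])
E
```

```text
panel [-0.05458571  0.06435192  0.05757635] [-2.66300724e-01  7.16333260e-01  1.42071157e-04] 0.03991578744283109
```

```bash
python3 - <<'E'
from h import *
print((RP[:,2]*4.5).round(2)); e=P2W([-.0546,.0644,.1026]); print('move',((P2W([-.088,0,.09])-e)*100).round(2),'down',(-RP[:,2]*7).round(2))
E
```

```text
[-2.23  0.3   3.9 ]
move [-3.1  -6.08 -2.76] down [ 3.47 -0.47 -6.06]
```

>>> play_rows:
  dr:
    - [0, 0, 0]
    - [0, 0, 0]
    - [0, 0, 0]
    - [0, 0, 0]
    - [0, 0, 0]
    - [0, 0, 0]
  travel:
    - [-1.11, 0.15, 1.95]
    - [-1.12, 0.15, 1.95]
    - [-1.55, -3.04, -1.38]
    - [-1.55, -3.04, -1.38]
    - [0, 0, 0]
    - [0, 0, 0]
  jaw: [4, 4, 4, 4, 4, 4]

```text
time: 7.4
eef_pos: [0.4543, 0.0913, 0.1384]
ee_rot: [-1.57, -0.522, -0.135]
wrist_force: [0.7, 0.3, -0.2]
gripper_width: 0.0402
```

```bash
python3 - <<'E'
from h import *
s,d=wsnap('w3',['tab_grip','latch_lip'])
print(W2P(s['eef_pos']))
go(P2W([-.088,0,.02]),RT)
cv2.imwrite('pics/w3.png',np.clip(d['image'][:,:,::-1]*1.4,0,255).astype(np.uint8))
print(wproj(d,s,[P2W([-.055,.064,.079]),P2W([-.1,-.007,.044]),P2W([-.1,.007,.044])]))
E
```

```text
tab_grip 0.66 panel [-0.061   0.0561  0.0522]
latch_lip 0.82 panel [-0.0243  0.0034  0.0426]
[-0.08855599 -0.0014934   0.08973907]
travel cm [ 3.41 -0.49 -6.1 ] rotvec [-0.0012 -0.0004 -0.0024] deg 0.157705775954227
[[357.19716139 282.15579848]
 [246.73468904 198.77038179]
 [266.30718345 198.75196488]]
```

View pics/w3.png

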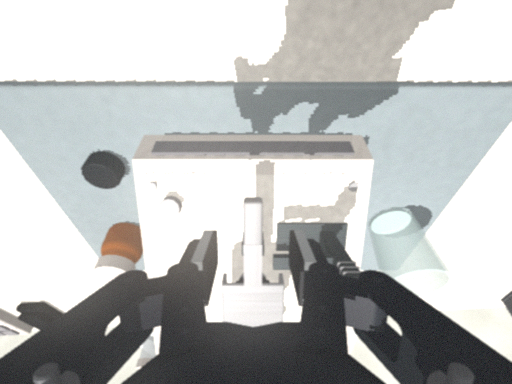

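>>> play_rows:
  dr:
    - [0, 0, 0]
    - [0, 0, 0]
    - [0, 0, 0]
    - [0, 0, 0]
  travel:
    - [1.14, -0.16, -2.0]
    - [1.14, -0.16, -2.0]
    - [1.14, -0.16, -2.0]
    - [0, 0, 0]
  jaw: [4, 4, 4, 4]

```text
time: 7.88
eef_pos: [0.4892, 0.0881, 0.0752]
ee_rot: [-1.571, -0.518, -0.131]
wrist_force: [-0.7, -0.3, -0.4]
gripper_width: 0.0402
```

>>> play_rows:
  dr:
    - [0, 0, 0]
    - [0, 0, 0]
    - [0, 0, 0]
    - [0, 0, 0]
    - [0, 0, 0]
  travel:
    - [0, 0, 0]
    - [0, 0, 0]
    - [0, 0, 0]
    - [0, 0, 0]
    - [0, 0, 0]
  jaw: [0.5, 0.5, 0.5, 0.5, 0.5]
  force: 30

```text
time: 8.3
eef_pos: [0.4888, 0.087, 0.0797]
ee_rot: [-1.572, -0.523, -0.132]
wrist_force: [-1.4, -16.9, -2.1]
gripper_width: 0.0133
```

```bash
python3 - <<'E'
from h import *
s,e,Rc=cur(); print('panel',W2P(e),s['wrist_force'],s['gripper_width'],s['joints'].round(2))
E
```

```text
panel [-0.08779295 -0.00111845  0.0215202 ] [ -1.42920657 -16.88942942  -2.08256696] 0.013290968831089923 [ 0.09 -0.18  2.18 -0.19  0.64 -1.22]
```

```bash
python3 - <<'E'
from h import *
q=np.arange(0,2.85,.1); p=np.c_[.130*(1-np.cos(q)),0*q,.130*np.sin(q)]
w=(p@RP.T)*100
d=np.diff(w,axis=0)
for i in range(0,len(d),8): print(q[i],d[i:i+8].round(2).tolist(), 'sum',d[i:i+8].sum(0).round(2))
E
```

```text
0.0 [[-0.59, 0.08, 1.16], [-0.47, 0.06, 1.21], [-0.35, 0.05, 1.25], [-0.22, 0.03, 1.28], [-0.09, 0.01, 1.3], [0.03, -0.0, 1.3], [0.16, -0.02, 1.29], [0.29, -0.04, 1.27]] sum [-1.24  0.17 10.05]
0.8 [[0.41, -0.06, 1.23], [0.53, -0.07, 1.18], [0.65, -0.09, 1.12], [0.75, -0.1, 1.05], [0.86, -0.12, 0.97], [0.95, -0.13, 0.88], [1.03, -0.14, 0.78], [1.1, -0.15, 0.67]] sum [ 6.28 -0.85  7.9 ]
1.6 [[1.16, -0.16, 0.56], [1.21, -0.16, 0.44], [1.25, -0.17, 0.31], [1.27, -0.17, 0.19], [1.29, -0.17, 0.06], [1.29, -0.17, -0.07], [1.27, -0.17, -0.2], [1.25, -0.17, -0.33]] sum [ 9.99 -1.35  0.95]
2.4000000000000004 [[1.21, -0.16, -0.45], [1.16, -0.16, -0.57], [1.09, -0.15, -0.69], [1.02, -0.14, -0.79]] sum [ 4.48 -0.6  -2.5 ]
```

>>> play_rows:
  dr:
    - [0, 0, 0]
    - [0, 0, 0]
    - [0, 0, 0]
  travel:
    - [-0.02, -0.13, 0]
    - [-0.59, 0.08, 1.16]
    - [-0.47, 0.06, 1.21]
  jaw: [0.5, 0.5, 0.5]

```text
time: 8.55
eef_pos: [0.4778, 0.0879, 0.1034]
ee_rot: [-1.57, -0.522, -0.132]
wrist_force: [5.1, -3.4, -3.0]
gripper_width: 0.0132
```

>>> play_rows:
  dr:
    - [0, 0, 0]
    - [0, 0, 0]
    - [0, 0, 0]
    - [0, 0, 0]
    - [0, 0, 0]
    - [0, 0, 0]
  travel:
    - [-0.35, 0.05, 1.25]
    - [-0.22, 0.03, 1.28]
    - [-0.09, 0.01, 1.3]
    - [0.03, 0, 1.3]
    - [0.16, -0.02, 1.29]
    - [0.29, -0.04, 1.27]
  jaw: [0.5, 0.5, 0.5, 0.5, 0.5, 0.5]

```text
time: 9.05
eef_pos: [0.4759, 0.0882, 0.1811]
ee_rot: [-1.57, -0.523, -0.132]
wrist_force: [3.3, -4.4, -6.3]
gripper_width: 0.0136
```

```bash
python3 - <<'E'
from h import *
s,d=wsnap('w4')
print('panel',W2P(s['eef_pos']),s['wrist_force'],s['gripper_width'],s['joints'].round(2))
cv2.imwrite('pics/w4.png',np.clip(d['image'][:,:,::-1]*1.4,0,255).astype(np.uint8))
E
```

```text
panel [-0.04837755 -0.00164199  0.11581676] [ 3.34083086 -4.39826202 -6.34359645] 0.013560976033088402 [ 0.1  -0.33  2.07 -0.15  0.9  -1.28]
```

View pics/w4.png

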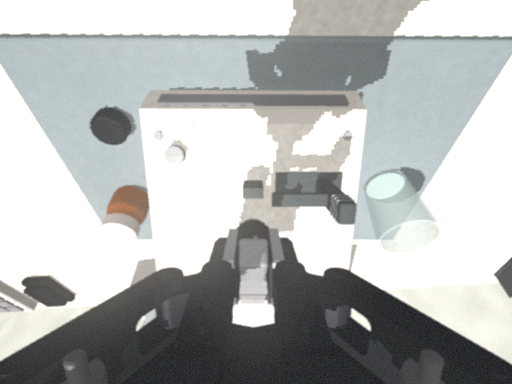

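>>> play_rows:
  dr:
    - [0, 0, 0]
    - [0, 0, 0]
    - [0, 0, 0]
    - [0, 0, 0]
    - [0, 0, 0]
    - [0, 0, 0]
    - [0, 0, 0]
    - [0, 0, 0]
  travel:
    - [0.41, -0.06, 1.23]
    - [0.53, -0.07, 1.18]
    - [0.65, -0.09, 1.12]
    - [0.75, -0.1, 1.05]
    - [0.86, -0.12, 0.97]
    - [0.95, -0.13, 0.88]
    - [1.03, -0.14, 0.78]
    - [1.1, -0.15, 0.67]
  jaw: [0.5, 0.5, 0.5, 0.5, 0.5, 0.5, 0.5, 0.5]

```text
time: 9.77
eef_pos: [0.539, 0.0796, 0.2596]
ee_rot: [-1.57, -0.523, -0.132]
wrist_force: [-3.5, -2.6, -2.2]
gripper_width: 0.013
```

>>> play_rows:
  dr:
    - [0, 0, 0]
    - [0, 0, 0]
    - [0, 0, 0]
    - [0, 0, 0]
  travel:
    - [1.16, -0.16, 0.56]
    - [1.21, -0.16, 0.44]
    - [1.25, -0.17, 0.31]
    - [1.27, -0.17, 0.19]
  jaw: [0.5, 0.5, 0.5, 0.5]

```text
time: 10.1
eef_pos: [0.5882, 0.0729, 0.2748]
ee_rot: [-1.57, -0.524, -0.132]
wrist_force: [-4.7, -3.4, 0.3]
gripper_width: 0.0137
```

>>> play_rows:
  dr:
    - [0, 0, 0]
    - [0, 0, 0]
    - [0, 0, 0]
    - [0, 0, 0]
  travel:
    - [1.29, -0.17, 0.06]
    - [1.29, -0.17, -0.07]
    - [1.27, -0.17, -0.2]
    - [1.25, -0.17, -0.33]
  jaw: [0.5, 0.5, 0.5, 0.5]

```text
time: 10.43
eef_pos: [0.6396, 0.0659, 0.2698]
ee_rot: [-1.57, -0.525, -0.132]
wrist_force: [-3.9, -5.5, 3.1]
gripper_width: 0.013
```

```bash
python3 - <<'E'
from h import *
s,d=wsnap('w5')
print('panel',W2P(s['eef_pos']),s['wrist_force'],s['gripper_width'],s['joints'].round(2))
cv2.imwrite('pics/w5.png',np.clip(d['image'][:,:,::-1]*1.4,0,255).astype(np.uint8))
E
```

```text
panel [ 0.13909429 -0.00187934  0.11001026] [-3.89689222 -5.46733238  3.09064233] 0.012988225030596327 [ 0.02 -0.03  1.64 -0.09  1.02 -1.39]
```

View pics/w5.png

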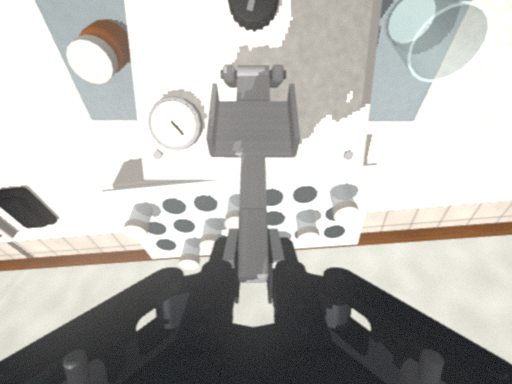

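Going well: the latch is past upright and held by the lip, and the cap shows at (252,10). Now to the stop.

>>> play_rows:
  dr:
    - [0, 0, 0]
    - [0, 0, 0]
    - [0, 0, 0]
    - [0, 0, 0]
    - [0, 0, 0]
  travel:
    - [1.21, -0.16, -0.45]
    - [1.16, -0.16, -0.57]
    - [1.09, -0.15, -0.69]
    - [1.02, -0.14, -0.79]
    - [0, 0, 0]
  jaw: [0.5, 0.5, 0.5, 0.5, 0.5]

```text
time: 10.9
eef_pos: [0.6857, 0.0596, 0.2442]
ee_rot: [-1.57, -0.526, -0.132]
wrist_force: [4.0, -5.9, 6.6]
gripper_width: 0.0134
```

>>> play_rows:
  dr:
    - [0, 0, 0]
    - [0, 0, 0]
    - [0, 0, 0]
  travel:
    - [0.3, -0.05, -0.3]
    - [0, 0, 0]
    - [0, 0, 0]
  jaw: [0.5, 0.5, 0.5]

```text
time: 11.15
eef_pos: [0.6876, 0.0593, 0.2424]
ee_rot: [-1.57, -0.526, -0.132]
wrist_force: [2.7, -5.1, 6.2]
gripper_width: 0.0136
```

```bash
python3 - <<'E'
from h import *
s,e,Rc=cur()
print('panel',W2P(s['eef_pos']),RP.T@s['wrist_force'],s['gripper_width'],s['joints'].round(2))
E
```

```text
panel [ 0.16734416 -0.00195686  0.0620427 ] [ 6.0321073  -4.69454842  3.65050917] 0.013624757311112113 [ 0.01  0.08  1.59 -0.08  0.96 -1.4 ]
```

>>> play_rows:
  dr:
    - [0, 0, 0]
    - [0, 0, 0]
    - [0, 0, 0]
  travel:
    - [0.1, -0.02, -0.35]
    - [0.1, -0.02, -0.3]
    - [0, 0, 0]
  jaw: [0.5, 0.5, 0.5]

```text
time: 11.4
eef_pos: [0.6911, 0.0588, 0.2383]
ee_rot: [-1.569, -0.532, -0.132]
wrist_force: [11.1, -6.5, 15.1]
gripper_width: 0.014
```

```bash
python3 - <<'E'
from h import *
s,e,Rc=cur()
print('panel',W2P(s['eef_pos']),RP.T@s['wrist_force'],s['gripper_width'],s['joints'].round(2))
E
```

```text
panel [ 0.1682961  -0.00198795  0.05670053] [17.84569743 -4.99795436  7.17755629] 0.014009749927959744 [ 0.01  0.08  1.59 -0.08  0.94 -1.4 ]
```

>>> play_rows:
  dr:
    - [0, 0, 0]
    - [0, 0, 0]
    - [0, 0, 0]
    - [0, 0, 0]
    - [0, 0, 0]
    - [0, 0, 0]
    - [0, 0, 0]
  travel:
    - [0, 0, 0]
    - [0, 0, 0]
    - [0, 0, 0]
    - [-1.24, 0.17, 2.17]
    - [-1.24, 0.17, 2.17]
    - [-1.24, 0.17, 2.17]
    - [0, 0, 0]
  jaw: [4, 4, 4, 4, 4, 4, 4]

```text
time: 11.98
eef_pos: [0.6512, 0.0648, 0.3039]
ee_rot: [-1.569, -0.528, -0.132]
wrist_force: [0.3, 0.2, 0.7]
gripper_width: 0.0405
```

```bash
python3 - <<'E'
from h import *
s,d=wsnap('w6',['latch_lip','tab_grip','cap_centre','latch_hinge'])
print('panel',W2P(s['eef_pos']),s['wrist_force'])
for q in (2.5,2.6,2.7,2.8): print(q,wproj(d,s,[P2W([.042+.142*-np.cos(q),0,.037+.142*np.sin(q)])]))
cv2.imwrite('pics/w6.png',np.clip(d['image'][:,:,::-1]*1.4,0,255).astype(np.uint8))
d=r.get_image('scene'); im=d['image'][120:260,200:350]
cv2.imwrite('pics/s6.png',np.clip(cv2.resize(im,None,fx=4,fy=4,interpolation=cv2.INTER_CUBIC)[:,:,::-1]*1.5,0,255).astype(np.uint8))
E
```

```text
latch_lip 0.81 panel [ 0.0942 -0.0022  0.0626]
tab_grip 0.65 panel [ 0.0115 -0.1591 -0.0461]
latch_hinge 0.9 panel [ 0.0588 -0.0052  0.0171]
panel [ 0.1661911  -0.0014047   0.13370852] [0.30334819 0.15722846 0.74954837]
2.5 [[257.12786169 217.16001338]]
2.6 [[256.73038075 221.93714619]]
2.7 [[256.38191541 224.01029712]]
2.8 [[256.07718037 223.89634687]]
```

View pics/w6.png

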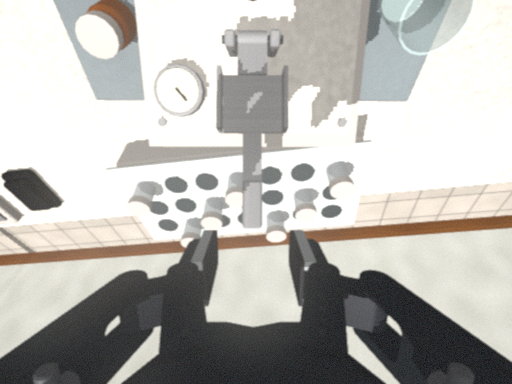

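View pics/s6.png

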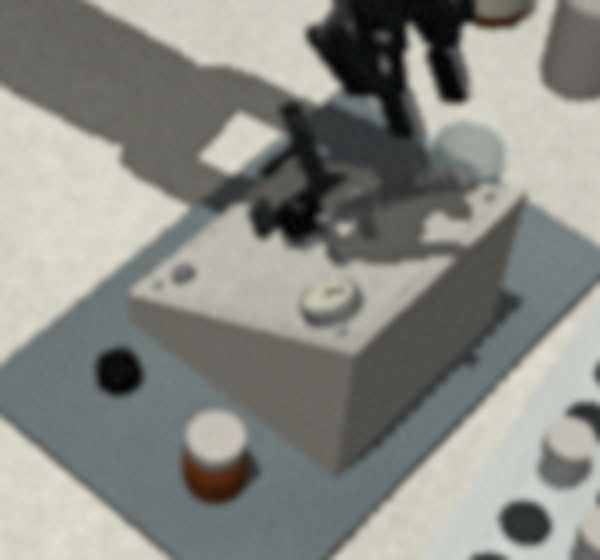

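>>> play_rows:
  dr:
    - [0, 0, 0]
    - [0, 0, 0]
    - [0, 0, 0]
    - [0, 0, 0]
    - [0, 0, 0]
    - [0, 0, 0]
  travel:
    - [-0.86, 0.12, -0.5]
    - [0, 0, 0]
    - [0, 0, 0]
    - [0.75, -0.1, -1.3]
    - [0.74, -0.1, -1.3]
    - [0, 0, 0]
  jaw: [0, 0, 0, 0, 0, 0]

```text
time: 12.78
eef_pos: [0.6584, 0.063, 0.2642]
ee_rot: [-1.57, -0.519, -0.132]
wrist_force: [0.4, 1.0, -1.5]
gripper_width: 0.0001
```

>>> play_rows:
  dr:
    - [0, 0, 0]
    - [0, 0, 0]
    - [0, 0, 0]
    - [0, 0, 0]
  travel:
    - [0.2, -0.03, -0.35]
    - [0.2, -0.03, -0.35]
    - [0.2, -0.03, -0.35]
    - [0, 0, 0]
  jaw: [0, 0, 0, 0]

```text
time: 13.12
eef_pos: [0.6639, 0.0627, 0.2603]
ee_rot: [-1.569, -0.525, -0.132]
wrist_force: [-36.2, 1.6, 31.4]
gripper_width: 0.0002
```

```bash
python3 - <<'E'
from h import *
s,e,Rc=cur()
print('panel',W2P(s['eef_pos']),RP.T@s['wrist_force'],s['gripper_width'],s['joints'].round(2))
E
```

```text
panel [ 0.15553389 -0.00181194  0.08951741] [-15.56117016  -3.27083041  45.27957123] 0.00019787041305117996 [ 0.01  0.02  1.61 -0.09  0.99 -1.4 ]
```

```bash
python3 - <<'E'
from h import *
s,e,Rc=cur()
a=P2W([.155,-.0018,.125]); print('up',((a-e)*100).round(2)); b=P2W([-.03,-.0018,.125]); print('over',((b-a)*100).round(2)); go(b,RT)
E
```

```text
up [-1.8   0.24  3.05]
over [-15.88   2.14  -9.25]
travel cm [-17.68   2.38  -6.2 ] rotvec [-0.001   0.0017 -0.0023] deg 0.17172253079820246
```

>>> play_rows:
  dr:
    - [0, 0, 0]
    - [0, 0, 0]
    - [0, 0, 0]
    - [0, 0, 0]
    - [0, 0, 0]
    - [0, 0, 0]
    - [0, 0, 0]
    - [0, 0, 0]
  travel:
    - [-1.0, 0.12, 1.9]
    - [-1.0, 0.12, 1.9]
    - [-3.2, 0.43, -1.85]
    - [-3.2, 0.43, -1.85]
    - [-3.2, 0.43, -1.85]
    - [-3.2, 0.43, -1.85]
    - [-3.0, 0.42, -1.85]
    - [0, 0, 0]
  jaw: [0, 0, 4.6, 4.6, 4.6, 4.6, 4.6, 4.6]

```text
time: 13.78
eef_pos: [0.481, 0.0868, 0.1986]
ee_rot: [-1.571, -0.518, -0.131]
wrist_force: [-0.3, 0.3, 1.1]
gripper_width: 0.0459
```

```bash
python3 - <<'E'
from h import *
s,d=wsnap('w7',['latch_lip','tab_grip','cap_centre','latch_hinge'])
print('panel',W2P(s['eef_pos']),s['wrist_force'],s['joints'].round(2))
a=np.linspace(0,2*np.pi,60)
im=np.clip(d['image'][:,:,::-1]*1.4,0,255).astype(np.uint8).copy()
cv2.imwrite('pics/w7r.png',im)
pts=wproj(d,s,[P2W([-.008+.017*np.cos(t),-.0015+.017*np.sin(t),.034]) for t in a])
cv2.polylines(im,[pts.round().astype(int).reshape(-1,1,2)],True,(0,0,255),1)
cv2.imwrite('pics/w7.png',im)
E
```

```text
latch_lip 0.87 panel [0.0675 0.0017 0.054 ]
tab_grip 0.66 panel [-0.058   0.0543  0.0542]
cap_centre 0.83 panel [-0.0112 -0.0041  0.0401]
cap_centre 0.74 panel [-0.0028 -0.1616 -0.0592]
latch_hinge 0.68 panel [-0.0323 -0.0078  0.0135]
panel [-0.03504401 -0.00238986  0.12829544] [-0.2794875   0.3211149   1.09672837] [ 0.09 -0.33  2.03 -0.14  0.94 -1.29]
```

View pics/w7.png

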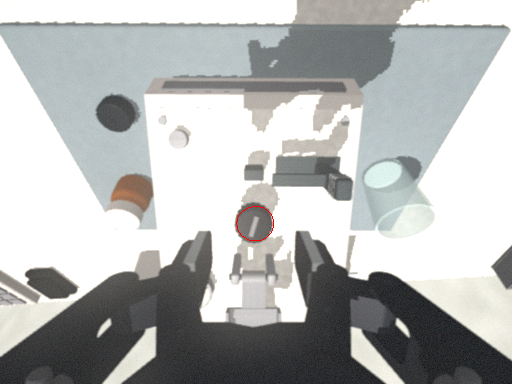

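```bash
python3 - <<'E'
from h import *
a=P2W([-.0085,-.0017,.06]); go(a,RT); print('down',((P2W([-.0085,-.0017,.011])-a)*100).round(2))
E
```

```text
travel cm [ 5.05 -0.63 -5.09] rotvec [-0.0011  0.0005 -0.0018] deg 0.12667891738351586
down [ 2.43 -0.33 -4.24]
```

>>> play_rows:
  dr:
    - [0, 0, 0]
    - [0, 0, 0]
    - [0, 0, 0]
    - [0, 0, 0]
    - [0, 0, 0]
    - [0, 0, 0]
  travel:
    - [2.52, -0.31, -2.54]
    - [2.53, -0.32, -2.55]
    - [0, 0, 0]
    - [1.2, -0.16, -2.1]
    - [1.2, -0.16, -2.1]
    - [0, 0, 0]
  jaw: [4.8, 4.8, 4.8, 4.8, 4.8, 4.8]

```text
time: 14.53
eef_pos: [0.5611, 0.0761, 0.1059]
ee_rot: [-1.571, -0.518, -0.133]
wrist_force: [-0.6, 1.1, -1.9]
gripper_width: 0.0476
```

>>> play_rows:
  dr:
    - [0, 0, 0]
    - [0, 0, 0]
    - [0, 0, 0]
    - [0, 0, 0]
  travel:
    - [0, 0, 0]
    - [0, 0, 0]
    - [0, 0, 0]
    - [0, 0, 0]
  jaw: [2.8, 2.8, 2.8, 2.8]
  force: 60

```text
time: 14.87
eef_pos: [0.5605, 0.0765, 0.1101]
ee_rot: [-1.57, -0.523, -0.133]
wrist_force: [10.1, -5.1, -15.7]
gripper_width: 0.0322
```

```bash
python3 - <<'E'
from h import *
s,e,Rc=cur()
print('panel',W2P(s['eef_pos']),RP.T@s['wrist_force'],s['ft_torque'],s['gripper_width'],s['joints'].round(2))
print((-RP[:,2]*.12).round(4), (-RP[:,2]*.0115).round(4))
E
```

```text
panel [-0.00989367 -0.00189669  0.01160331] [  1.37315592  -3.65641559 -18.97508196] [-0.41179188  0.08022944 -0.35120659] 0.03220252506166189 [ 0.05 -0.07  2.01 -0.14  0.69 -1.3 ]
[ 0.0595 -0.008  -0.1039] [ 0.0057 -0.0008 -0.01  ]
```

>>> play_rows:
  dr:
    - [0.0595, -0.008, -0.1039]
    - [0.0595, -0.008, -0.1039]
    - [0.0595, -0.008, -0.1039]
    - [0.0595, -0.008, -0.1039]
  travel:
    - [0.03, 0, -0.05]
    - [0.03, 0, -0.05]
    - [0.006, -0.001, -0.01]
    - [0.006, -0.001, -0.01]
  jaw: [2.8, 2.8, 2.8, 2.8]

```text
time: 15.2
eef_pos: [0.5612, 0.077, 0.1095]
ee_rot: [-1.305, -0.458, -0.68]
wrist_force: [0.2, 3.6, -5.6]
gripper_width: 0.0322
```

```bash
python3 - <<'E'
from h import *
s,d=wsnap('w8')
print('panel',W2P(s['eef_pos']),RP.T@s['wrist_force'],RP.T@s['ft_torque'],s['gripper_width'],s['joints'].round(2))
cv2.imwrite('pics/w8.png',np.clip(d['image'][:,:,::-1]*1.4,0,255).astype(np.uint8))
E
```

```text
panel [-0.00961962 -0.00132144  0.01078574] [-3.08073015  3.54890818 -4.73786803] [0.59983764 0.57260622 0.10215629] 0.03222540309721298 [ 0.05 -0.07  2.02 -0.14  0.68 -0.81]
```

View pics/w8.png

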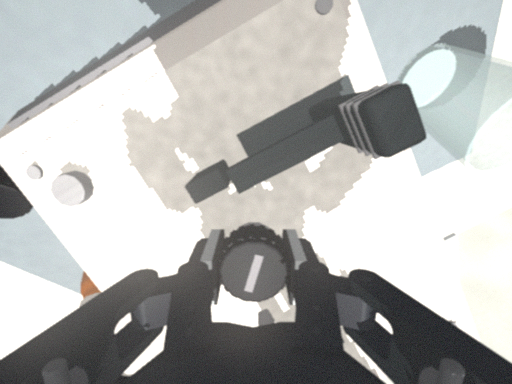

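>>> play_rows:
  dr:
    - [0.0595, -0.008, -0.1039]
    - [0.0595, -0.008, -0.1039]
    - [0.0595, -0.008, -0.1039]
    - [0.0595, -0.008, -0.1039]
    - [0.0595, -0.008, -0.1039]
    - [0.0595, -0.008, -0.1039]
  travel:
    - [0.006, -0.001, -0.01]
    - [0.006, -0.001, -0.01]
    - [0.006, -0.001, -0.01]
    - [0.006, -0.001, -0.01]
    - [0.006, -0.001, -0.01]
    - [0.006, -0.001, -0.01]
  jaw: [2.8, 2.8, 2.8, 2.8, 2.8, 2.8]

```text
time: 15.75
eef_pos: [0.5623, 0.0775, 0.1094]
ee_rot: [-1.072, -0.179, -1.38]
wrist_force: [5.5, 9.8, -4.6]
gripper_width: 0.0323
```

```bash
cat > st.py <<'E'
from h import *
s,e,Rc=cur()
print('panel',W2P(s['eef_pos']),RP.T@s['wrist_force'],RP.T@s['ft_torque'],s['gripper_width'],s['joints'].round(3))
# angle of tool x in panel
x=RP.T@Rc[:,0]; print('turned cw',-np.arctan2(x[1],x[0]))
E
python3 st.py
```

```text
panel [-0.008789   -0.00070881  0.01015825] [ 1.30765101 10.44807088 -6.08454855] [ 1.7197658  -0.0382944   0.19546987] 0.03228308606891046 [ 0.052 -0.069  2.016 -0.143  0.679 -0.097]
turned cw 1.201434042907735
```

>>> play_rows:
  dr:
    - [0.0595, -0.008, -0.1039]
    - [0.0595, -0.008, -0.1039]
    - [0.0595, -0.008, -0.1039]
    - [0.0595, -0.008, -0.1039]
  travel:
    - [0.006, -0.001, -0.01]
    - [0.006, -0.001, -0.01]
    - [0.006, -0.001, -0.01]
    - [0.006, -0.001, -0.01]
  jaw: [2.8, 2.8, 2.8, 2.8]

```text
time: 16.08
eef_pos: [0.5631, 0.0775, 0.1094]
ee_rot: [-1.044, 0.059, -1.798]
wrist_force: [12.5, 9.2, -6.2]
gripper_width: 0.0321
```

```bash
python3 st.py
```

```text
panel [-0.00815584 -0.0006255   0.00979204] [  6.56031432  10.81877882 -10.98615018] [ 1.72748327 -0.72409857  0.19039513] 0.03209359171052784 [ 0.053 -0.068  2.016 -0.145  0.676  0.385]
turned cw 1.681385832435172
```

>>> play_rows:
  dr:
    - [0.0595, -0.008, -0.1039]
    - [0.0595, -0.008, -0.1039]
    - [0.0595, -0.008, -0.1039]
  travel:
    - [0.006, -0.03, -0.01]
    - [0.006, -0.03, -0.01]
    - [0.006, -0.001, -0.01]
  jaw: [2.8, 2.8, 2.8]

```text
time: 16.33
eef_pos: [0.5636, 0.0772, 0.1094]
ee_rot: [-1.09, 0.235, -2.117]
wrist_force: [15.7, 11.8, -4.9]
gripper_width: 0.0319
```

```bash
python3 st.py
```

```text
panel [-0.00761217 -0.00082787  0.00950888] [  9.62007156  13.80671614 -11.25967451] [ 2.25681328 -1.0462244   0.15520543] 0.03192898484275113 [ 0.052 -0.067  2.016 -0.145  0.674  0.745]
turned cw 2.041540426928826
```

>>> play_rows:
  dr:
    - [0.0595, -0.008, -0.1039]
    - [0.0595, -0.008, -0.1039]
  travel:
    - [0.006, -0.001, -0.01]
    - [0.006, -0.001, -0.01]
  jaw: [2.8, 2.8]

```text
time: 16.5
eef_pos: [0.564, 0.077, 0.1094]
ee_rot: [-1.153, 0.339, -2.342]
wrist_force: [18.2, 10.0, -6.2]
gripper_width: 0.0326
```

```bash
python3 st.py
```

```text
panel [-0.00731671 -0.00101746  0.00932364] [ 11.36219878  12.33503579 -13.69584717] [ 1.76828182 -1.4146117   0.17913158] 0.032590068081638515 [ 0.052 -0.067  2.015 -0.147  0.673  0.987]
turned cw 2.2814317224125915
```

>>> play_rows:
  dr:
    - [0.0595, -0.008, -0.1039]
    - [0.0595, -0.008, -0.1039]
  travel:
    - [0.05, 0.03, 0.01]
    - [0.05, 0.03, 0.01]
  jaw: [2.8, 2.8]

```text
time: 16.67
eef_pos: [0.5643, 0.0766, 0.1092]
ee_rot: [-1.242, 0.424, -2.582]
wrist_force: [3.6, 3.3, 3.6]
gripper_width: 0.0322
```

```bash
python3 st.py
```

```text
panel [-0.00711911 -0.00129345  0.00897519] [4.5188947  3.7146401  1.56028451] [ 0.60230691 -0.23110967  1.4486764 ] 0.03222264346845793 [ 0.053 -0.065  2.013 -0.151  0.676  1.229]
turned cw 2.5196790548053074
```

>>> play_rows:
  dr:
    - [0.0595, -0.008, -0.1039]
    - [0.0595, -0.008, -0.1039]
  travel:
    - [0.006, -0.001, -0.01]
    - [0.006, -0.001, -0.01]
  jaw: [2.8, 2.8]

```text
time: 16.83
eef_pos: [0.5644, 0.0765, 0.1092]
ee_rot: [-1.355, 0.488, -2.84]
wrist_force: [1.0, -6.6, 10.4]
gripper_width: 0.0327
```

```bash
python3 st.py; python3 - <<'E'
from h import *
s,d=wsnap('w9')
cv2.imwrite('pics/w9.png',np.clip(d['image'][:,:,::-1]*1.4,0,255).astype(np.uint8))
E
```

```text
panel [-0.00703661 -0.00141757  0.00891476] [ 6.84813821 -6.42053333  8.10239274] [-0.98760277 -1.13905642  1.59982496] 0.03271918323520963 [ 0.054 -0.064  2.013 -0.152  0.676  1.47 ]
turned cw 2.7597678756837682
```

View pics/w9.png

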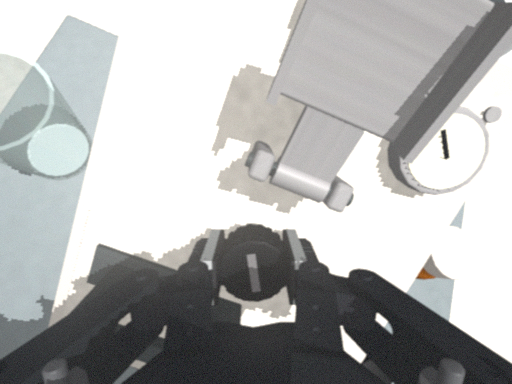

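>>> play_rows:
  dr:
    - [0, 0, 0]
    - [0, 0, 0]
    - [0, 0, 0]
    - [0, 0, 0]
    - [0, 0, 0]
    - [0, 0, 0]
    - [0, 0, 0]
  travel:
    - [0, 0, 0]
    - [0, 0, 0]
    - [0, 0, 0]
    - [-1.24, 0.17, 2.17]
    - [-1.24, 0.17, 2.17]
    - [-1.24, 0.17, 2.17]
    - [-1.24, 0.17, 2.17]
  jaw: [4.8, 4.8, 4.8, 4.8, 4.8, 4.8, 4.8]

```text
time: 17.47
eef_pos: [0.513, 0.0835, 0.1946]
ee_rot: [-1.356, 0.484, -2.837]
wrist_force: [0.3, 0.2, 1.3]
gripper_width: 0.0478
```

```bash
python3 st.py; python3 - <<'E'
from h import *
s,d=wsnap('w10',['cap_centre','latch_lip'])
cv2.imwrite('pics/w10.png',np.clip(d['image'][:,:,::-1]*1.4,0,255).astype(np.uint8))
E
```

```text
panel [-0.00924477 -0.00137561  0.10881126] [0.93700405 0.22870905 0.99693705] [ 0.03010992  0.27787797 -0.05224822] 0.04780707109053864 [ 0.08  -0.259  1.989 -0.137  0.9    1.457]
turned cw 2.756558819339543
latch_lip 0.93 panel [ 0.0942 -0.0028  0.0642]
```

View pics/w10.png

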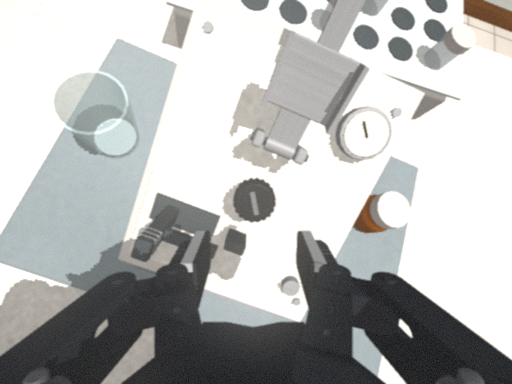

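```bash
python3 - <<'E'
from h import *
for n in ['w7','w10']:
    z=np.load(n+'.npz'); im=z['image'].astype(float).mean(2)
    g=wproj(z,z,[P2W([-.008,-.0015,.033])])[0].round().astype(int)
    x0,y0=g-18; w=im[y0:y0+37,x0:x0+37]
    cv2.imwrite('pics/c_'+n+'.png',cv2.resize(w,None,fx=10,fy=10,interpolation=cv2.INTER_CUBIC)*1.5)
    yy,xx=np.mgrid[0:37,0:37]; m=(w>60)&(np.hypot(yy-18,xx-18)<14)
    pts=np.array([onpanel(z,z,(a+x0,b+y0),.033)[:2] for a,b in zip(xx[m],yy[m])])
    if len(pts)>3:
        c=pts.mean(0); u=np.linalg.svd(pts-c)[2][0]; print(n,g,len(pts),c.round(4),np.degrees(np.arctan2(u[1],u[0])),w[18,:].round())
E
python3 -c "
import cv2,numpy as np
a=cv2.imread('pics/c_w7.png');b=cv2.imread('pics/c_w10.png');cv2.imwrite('pics/cc.png',np.hstack([a,b]))"
```

```text
w7 [255 223] 609 [-0.008  -0.0014] 1.334060358275235 [ 84.  89.  87.  89.  87.  88.  87.  84.  87.  83.  84.  85.  82.  81.
  91. 109. 133. 137. 135. 119. 102.  84.  80.  76.  76.  75.  72.  76.
  74.  75.  73.  72.  73.  69.  72. 121. 177.]
w10 [252 202] 608 [-0.0084 -0.0017] -158.19762726565 [ 77.  66.  65.  66.  66.  68.  64.  65.  65.  68.  65.  69.  66.  67.
  69.  63.  71.  89. 108. 116. 117. 113.  99.  72.  69.  62.  67.  68.
  63.  71.  68.  65.  68.  66.  69.  69.  67.][ WARN:0@0.588] global loadsave.cpp:1063 imwrite_ Unsupported depth image for selected encoder is fallbacked to CV_8U.
```

View pics/cc.png

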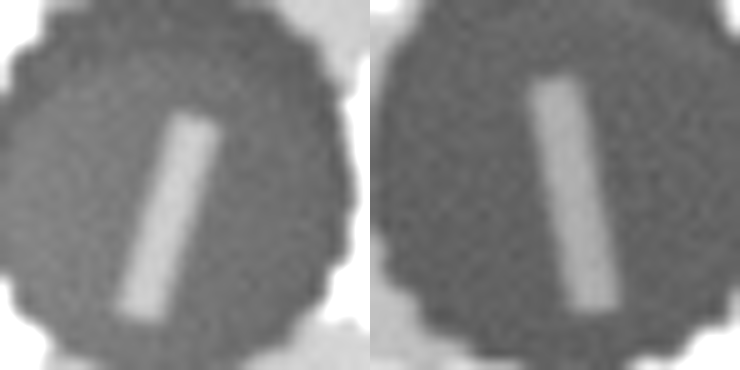

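```bash
python3 - <<'E'
from h import *
for n,th in [('w7',100),('w10',92)]:
    z=np.load(n+'.npz'); im=z['image'].astype(float).mean(2)
    g=wproj(z,z,[P2W([-.008,-.0015,.033])])[0].round().astype(int)
    x0,y0=g-18; w=im[y0:y0+37,x0:x0+37]
    yy,xx=np.mgrid[0:37,0:37]; m=(w>th)&(np.hypot(yy-18,xx-18)<13.5)
    pts=np.array([onpanel(z,z,(a+x0,b+y0),.033)[:2] for a,b in zip(xx[m],yy[m])])
    c=pts.mean(0); u=np.linalg.svd(pts-c)[2][0]; print(n,len(pts),c.round(4),np.arctan2(u[1],u[0]))
E
```

```text
w7 107 [-0.0052 -0.0028] -0.2592142906978264
w10 120 [-0.0086 -0.0035] -2.568685901753746
```

>>> play_rows:
  dr:
    - [0, 0, 0]
    - [0, 0, 0]
    - [0, 0, 0]
    - [0, 0, 0]
    - [0, 0, 0]
    - [0, 0, 0]
    - [0, 0, 0]
  travel:
    - [-1.24, 0.17, 2.17]
    - [-1.24, 0.17, 2.17]
    - [-1.5, 0, 2]
    - [-2, -3, 1]
    - [-2, -3, 1]
    - [-2, -3, 1]
    - [0, 0, 0]
  jaw: [4.8, 4.8, 4.8, 4.8, 4.8, 4.8, 4.8]

```text
time: 18.2
eef_pos: [0.4157, -0.0035, 0.2867]
ee_rot: [-1.353, 0.485, -2.843]
wrist_force: [0.6, 0.4, 0.8]
gripper_width: 0.0482
```

```bash
python3 st.py; python3 - <<'E'
from fit import *
s,d=wsnap('w11',['tab_grip'])
cv2.imwrite('pics/w11.png',np.clip(d['image'][:,:,::-1]*1.4,0,255).astype(np.uint8))
d=r.get_image('scene'); im=np.clip(cv2.resize(d['image'][120:260,200:350],None,fx=4,fy=4,interpolation=cv2.INTER_CUBIC)[:,:,::-1]*1.5,0,255).astype(np.uint8)
for q,c in ((2.5,(0,255,0)),(2.65,(255,0,0)),(2.8,(0,0,255))):
    p=proj(d,np.array([P2W([.042+a*-np.cos(q),0,.037+a*np.sin(q)]) for a in (.0,.142)]))
    p=((p-[200,120])*4+1.5).round().astype(int); cv2.line(im,tuple(p[0]),tuple(p[1]),c,1)
cv2.imwrite('pics/s11.png',im)
d=r.get_image('top'); im=np.clip(cv2.resize(d['image'][125:240,80:305],None,fx=3,fy=3,interpolation=cv2.INTER_CUBIC)[:,:,::-1]*1.5,0,255).astype(np.uint8)
cv2.imwrite('pics/t11.png',im)
E
```

```text
panel [-0.03657833 -0.10056487  0.23097521] [0.8931269  0.4787957  0.36960035] [-0.04346839  0.22855272  0.03253096] 0.048205214482335536 [-0.228 -0.577  1.999  0.045  1.194  1.093]
turned cw 2.761710149744202
tab_grip 0.89 panel [-0.056   0.0511  0.0514]
```

View pics/w11.png

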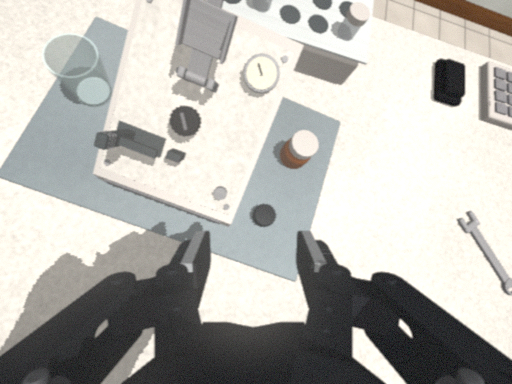

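View pics/s11.png

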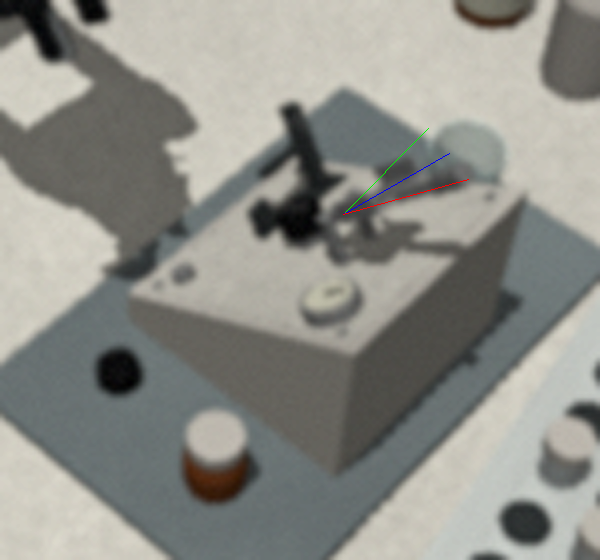

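View pics/t11.png

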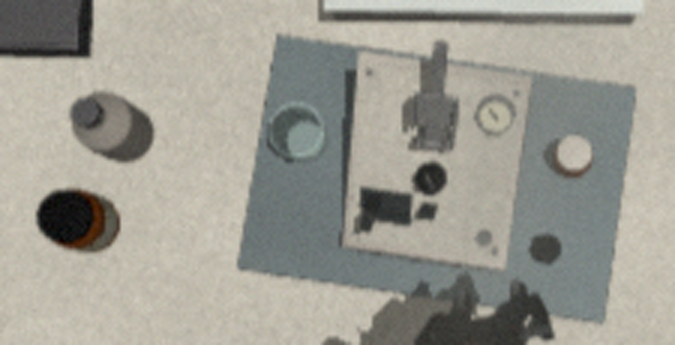

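```bash
python3 -c "
from plant import r
print(r.close_job())"
```

```text
the job is handed in; nothing more can be done
None
```

I did the three steps in order and handed the job in at about 18 s of robot time. The hand-in gives no verdict, so what follows rests on my own checks.

- **Tab:** I gripped the post and slid it left about 22 mm. It met the end stop firmly, with about 34 N sideways. The last pictures show it clear of the latch.
- **Latch:** I gripped the lip, swung the latch over its hinge and let go. I then pressed the lip down with shut fingers to check it was fully back. It held at 45 N, at about the height expected for 2.8 rad. The finger tips did the pressing, not the gripper body, but the reading is above the 40 N figure set for the body. The camera views along the latch could not pin its angle closely, so this rests on the press.
- **Cap:** I turned it clockwise until the torque jumped from about 0.2 to 1.5 N m and the pads slipped. The cap's mark shows it turned about 2.3 rad, which matches where the torque jumped.
- **Bystanders:** The last pictures show none of them moved. The robot ended clear of everything, with force readings near zero.

The top and wrist cameras disagreed by about 4 mm along the slope. I used a value in between, and the grips and forces bore it out.

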